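# Unlatch the large kitchen box: keeper first, then bolt

### The job

Unlatch the larger of the two wooden boxes on the worktop so that its lid can be opened: first swing its keeper well aside, towards you, out of the way of the bolt, then draw the bolt fully back out of its staple. Leave the latches of the smaller box as they are.

Things in the scene. Friction and masses are not known exactly. Their poses are not given: they have to be found in the camera images.
- large_box: The larger plain wooden box, 320 long (y) x 170 deep (x) x 80 high, fixed to the worktop; origin under its centre. x points away from the robot across the box, y along its length to the staple end (robot's left, within 0.3 rad), z up. Keeper and bolt lie on its lid along the line x = 0, tops 10 mm above the lid; the bolt's guides and staple are 15 mm above it. It may stand left or right of the small box.
- large_box_keeper_peg (a point): Upright round peg, 14 thick, dark steel, on the free end of the large box's keeper, a flat dark bar swinging level about an upright pivot. Point on the peg's axis, 34 mm above the lid; peg top 52 mm above the lid. It is 55 mm from the pivot, which stays fixed on the lid at box x = 0, y = -98 mm. At joint value t the peg is at pivot + 55 mm (-sin(t - 0.09), cos(t - 0.09)) in box x, y.
- large_box_keeper (a joint): Swing of the large box's keeper, rad. 0 to 0.08 at the start: shut, its round end stands just behind the bolt's tail, so that the bolt cannot be drawn. Grows as the peg swings towards the robot (box -x, anticlockwise from above), to a stop at 1.5; swung clear of the bolt from 0.7. Takes about 2 N at the peg and stays where it is left.
- large_box_bolt_plate (a point): Upright flat thumb plate, 26 wide across the bolt, 9 thick along it, on the large box's sliding bolt, a flat steel bar along the box's length. Point in the plate's middle, 34 mm above the lid; plate top 53 mm above the lid. At the start it stands about 88 mm from the keeper's peg, at box x = 0, y = 45 mm less the bolt's travel. Axes are the box's.
- large_box_bolt (a joint): Travel of the large box's bolt, m: 0 to 0.003 at the start, shot through the staple; 0.040 fully drawn (stop). It is drawn towards box -y, towards the keeper's pivot; takes about 3 N and stays where it is left. Against the shut keeper it moves only some 5 mm.
- small_box_keeper_peg (a point): The same kind of peg on the keeper of the smaller wooden box (230 long, 125 deep, 55 high, fixed to the worktop), 34 mm above that box's lid. To be left as it is. Behind both boxes wall cabinets overhang from about 0.5 m above the worktop: keep the arm clear of them, swinging round close in.
- small_box_bolt_plate (a point): The same kind of thumb plate on the bolt of the smaller box, 34 mm above that box's lid. To be left as it is.

How it is judged (in metres and radians):
On the way, in this order (a step that is already met when the one before it is completed fails the run):
1. the large box's keeper is swung clear while its bolt is still home (value of joint large_box_keeper above 0.7 rad and value of joint large_box_bolt below 0.012 m), for 0.1 s.
2. the large box's bolt is drawn out of the staple (value of joint large_box_bolt above 0.028 m), for 0.2 s.
At the end, for the whole second after the job is handed in: The large box's keeper stands swung aside by more than 0.7 rad, its bolt is drawn by more than 28 mm of its 40 mm, and the small box's keeper peg (within 15 mm) and bolt (within 12 mm) are where they were (value of joint large_box_keeper above 0.7 rad and value of joint large_box_bolt above 0.028 m and distance of small_box_keeper_peg from where it was at the start of the episode below 0.015 m and distance of small_box_bolt_plate from where it was at the start of the episode below 0.012 m); the robot touches nothing.
It fails at once if the small box's keeper is swung (distance of small_box_keeper_peg from where it was at the start of the episode above 0.015 m).
It fails at once if the small box's bolt is drawn (distance of small_box_bolt_plate from where it was at the start of the episode above 0.012 m).
It also fails if it takes over 35 s, if anything falls off the work surface, if the arm or the gripper's body presses on something with over 40 N, if the wrist force passes 120 N, or if a joint passes its speed limit or range.

### The arm

A 6-joint arm with a two-finger parallel gripper is mounted at the origin on a cart in front of the work surface, level with it; the furniture and walls round the work are solid. World frame = base frame: x ahead of the robot, y to its left, z up, the work surface at z = 0. Lengths are in m, angles in degrees, forces in N, time in s.
With the tool pointing down it reaches from about 0.4 to 0.825 m from the base axis. Payload 7 kg.
Tool frame: the origin (TCP) lies midway between the tips of the shut fingers; the grasp point (between the pads) lies 19 mm behind it; z points along the fingers, y is the direction in which the jaws open and shut (so a half turn about z gives the same grasp; the last joint's range is limited). The gripper opens to 88 mm and grips with 3 to 60 N. Pads are 19 mm wide; open, the fingers measure 130 mm over their backs; the gripper's body (78 mm by 193 mm) begins 47 mm behind the grasp point.
Start: joints at [92.367, 20.546, 0.682, 0, -70.136, -16.507], TCP at [0.165, 0.655, 0.19] pointing down, gripper open.
Joint ranges: [-176.03, 176.03], [-82.01, 121.73], [-58.28, 71.71], [-173.87, 95.51], [-174.79, -0.11], [-173.66, 173.66]. Speed limits (degrees/s): [136.94, 136.94, 172.46, 180, 180, 180].

### API

Orientations are given as [roll, pitch, yaw] about the fixed x, y, z axes, in that order (R = Rz(yaw) Ry(pitch) Rx(roll)).
In Python, from plant import ctrl, snapshot gives the robot as it stands.
- The arm moves only by the shell command python3 -m pendant 'ROWS'. ROWS is JSON, a list of rows, each a list of 7 numbers: the shift along the tool's x, y, z in m, then the turn, a rotation vector about the tool's x, y, z in rad, then the opening, from -1 (shut) to 1 (fully open), so that 0 is half open. In form: [[x, y, z, ax, ay, az, jaw], ...]. A call has 1 to 12 rows; each row is the pose to reach, as a shift and turn from the pose commanded when the call began, along the tool's axes at that moment; what a row does not reach only later rows make up. A row lasts 1/8 s, in which the tool goes at most 62.5 mm and 10.7 degrees, less where a joint would pass 70% of its speed; a pose out of reach is approached as far as the arm can. A call with a gripper value outside its range is refused whole. The fingers move at their own pace and stop on an object; the grip force is fixed at half the most. Time passes only in rows, so rows that repeat a pose let the fingers close. It gives the time, the measured TCP pose, the force and the opening at its end, in the units of the state.
- ctrl.get_obs(): the state, without advancing time (a new reading comes with each control period).
- snapshot(name): name is "side" or "top" or "wrist"; returns a dict with "image" (400x640x3 uint8, blue, green, red), "mtx" (3x3 intrinsics, pixels), "eye" and "attitude" of the camera in the world; the wrist camera has in their place "tool_from_camera" (4x4, takes a point from camera to tool coordinates, whose origin is the TCP and whose axes are the flange's). Camera axes: x right, y up, looking along -z (the intrinsics and any distortion apply to the point x, -y, -z); pixel columns grow to the right and rows downward; lengths in m; the calibration is good to about 2 mm. A picture is of the moment at which its call begins: read the wrist's pose just before it. There is no depth.
- ctrl.close_job(): hands the job in, once; it reports no verdict.
The state is a dict: "clock": time; "joint_pos": joint angles; "qvel": joint speeds; "tau": joint torques, N m; "tool_pos": TCP position; "orientation": TCP orientation; "force": force on the tool from outside, world axes, zero at the start; "moment": the same for the moment, N m; "opening": finger opening in m.
Only numpy, scipy, OpenCV 4.12 (cv2) and the standard library are available. Lean on these libraries where they do the work, as an engineer would, in place of code of your own. Each camera call takes 0.05 s, during which the arm holds its last target.

## Working session

There is one attempt and no reset: what is moved stays moved. The work goes in short steps, Python scripts to look and compute and a shell command to move; the robot and the scene stay as the last step left them, time stands still between calls to the robot, and variables do not carry over. Pictures are saved under pics/ and viewed, and the job is handed in when it is done.

```bash
ls; mkdir -p pics
python3 - <<'E'
from plant import ctrl, snapshot
import cv2,json
o=ctrl.get_obs(); print(o)
for n in ["top","side","wrist"]:
    s=snapshot(n); cv2.imwrite(f"pics/{n}0.png",s["image"])
    print(n,{k:(v.tolist() if hasattr(v,'tolist') else v) for k,v in s.items() if k!="image"})
E
```

```text
pics
{'clock': 0.0, 'joint_pos': array([ 9.23665630e+01,  2.05920667e+01,  6.34086591e-01, -2.08902984e-02,
       -7.01346341e+01, -1.65061407e+01]), 'qvel': array([ 0.15580416, -0.01939594,  0.08476561,  0.01472165, -0.01086173,
       -0.04551446]), 'tau': array([ 1.60283129e-03, -5.82723749e+01,  2.93043405e+01,  6.99700847e+00,
        7.07450919e-03, -1.53832971e-04]), 'tool_pos': array([0.16479235, 0.65401604, 0.18901555]), 'orientation': array([ 1.79905622e+02, -7.48720931e-03, -1.41466861e+01]), 'force': array([ 0.48363191, -0.2067997 ,  0.40615632]), 'moment': array([0.00816419, 0.00236223, 0.01732817]), 'opening': 0.08766096692983115}
top {'mtx': [[511.2030424703601, 0.0, 326.03713188338827], [0.0, 511.2030424703601, 204.9051729092341], [0.0, 0.0, 1.0]], 'eye': [0.1521965826994434, 0.03512792390104774, 1.6314978708724233], 'attitude': [11.982325640344929, -0.17942716284090152, -89.72648079852388]}
side {'mtx': [[390.97054160570997, 0.0, 315.98724216397324], [0.0, 390.97054160570997, 194.63997888317235], [0.0, 0.0, 1.0]], 'eye': [0.47007219952796875, 0.9231221967609408, 0.6253851119909738], 'attitude': [60.87074975715804, 0.0143071658374867, 179.05388590132526]}
wrist {'mtx': [[286.4478881219808, 0.0, 313.08843991623905], [0.0, 286.4478881219808, 197.09441568801884], [0.0, 0.0, 1.0]], 'tool_from_camera': [[-0.00035910979097964087, 0.9632206730048853, 0.2687113807343736, 0.07061188736242756], [0.9999999147102571, 0.0004007215131475339, -0.00010000873486151044, -0.0002468260188627225], [-0.00020400891198753645, 0.2687113219019332, -0.9632207347550606, -0.19439755957418636], [0.0, 0.0, 0.0, 1.0]]}
```

View pics/top0.png

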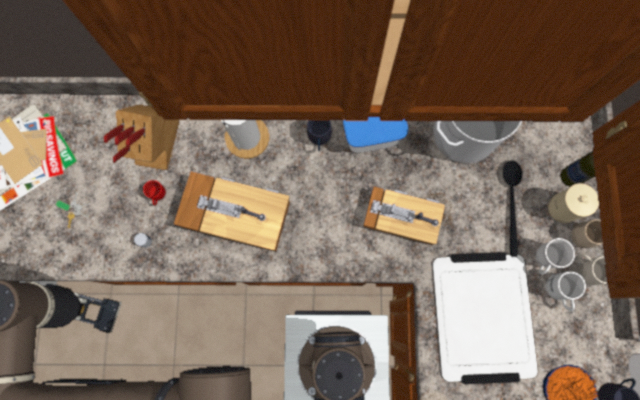

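View pics/side0.png

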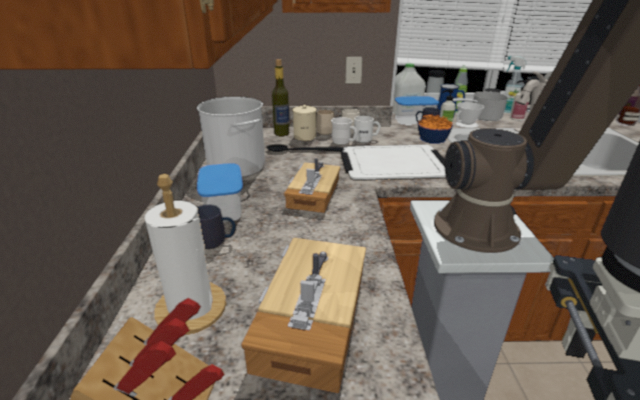

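View pics/wrist0.png

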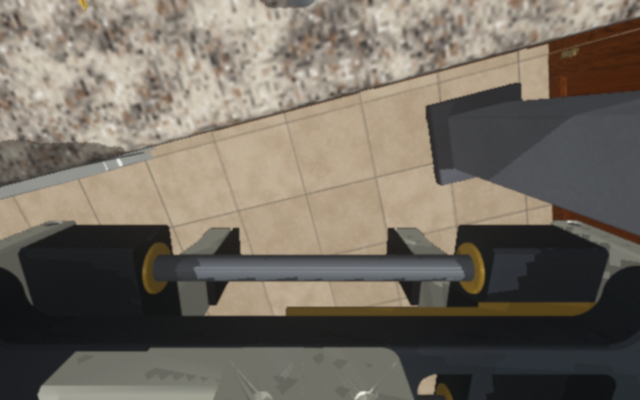

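```bash
cat > h.py <<'E'
import numpy as np, cv2
from scipy.spatial.transform import Rotation as R
def rays(s,uv,T=None):
    uv=np.atleast_2d(np.array(uv,float)); K=np.array(s["mtx"])
    d=np.c_[(uv[:,0]-K[0,2])/K[0,0],-(uv[:,1]-K[1,2])/K[1,1],-np.ones(len(uv))]
    if "eye" in s: Rm=R.from_euler('xyz',s["attitude"],degrees=True).as_matrix(); e=np.array(s["eye"])
    else:
        M=T@np.array(s["tool_from_camera"]); Rm=M[:3,:3]; e=M[:3,3]
    return e,d@Rm.T
def plane(s,uv,z,T=None):
    e,d=rays(s,uv,T); return e+d*((z-e[2])/d[:,2])[:,None]
def proj(s,P,T=None):
    P=np.atleast_2d(P); K=np.array(s["mtx"])
    if "eye" in s: Rm=R.from_euler('xyz',s["attitude"],degrees=True).as_matrix(); e=np.array(s["eye"])
    else:
        M=T@np.array(s["tool_from_camera"]); Rm=M[:3,:3]; e=M[:3,3]
    c=(P-e)@Rm; return np.c_[K[0,0]*c[:,0]/-c[:,2]+K[0,2],-K[1,1]*c[:,1]/-c[:,2]+K[1,2]]
def tool(o):
    T=np.eye(4);T[:3,:3]=R.from_euler('xyz',o["orientation"],degrees=True).as_matrix();T[:3,3]=o["tool_pos"];return T
E
python3 - <<'E'
from h import *
from plant import ctrl, snapshot
t=snapshot("top");s=snapshot("side")
print(proj(t,[[0,0,0],[.5,.3,0]]),proj(s,[[0,0,0],[.5,.3,0]]))
a=cv2.resize(t["image"][165:255,165:300],None,fx=5.9,fy=5.9,interpolation=cv2.INTER_CUBIC);cv2.imwrite("pics/tc.png",a)
b=cv2.resize(s["image"][230:390,235:385],None,fx=3.7,fy=3.7,interpolation=cv2.INTER_CUBIC);cv2.imwrite("pics/sc.png",b)
E
```

```text
[[335.6087328  364.29626936]
 [243.78489486 204.01127952]] [[475.15974694 227.2195671 ]
 [297.52430561 306.76148956]]
```

View pics/tc.png

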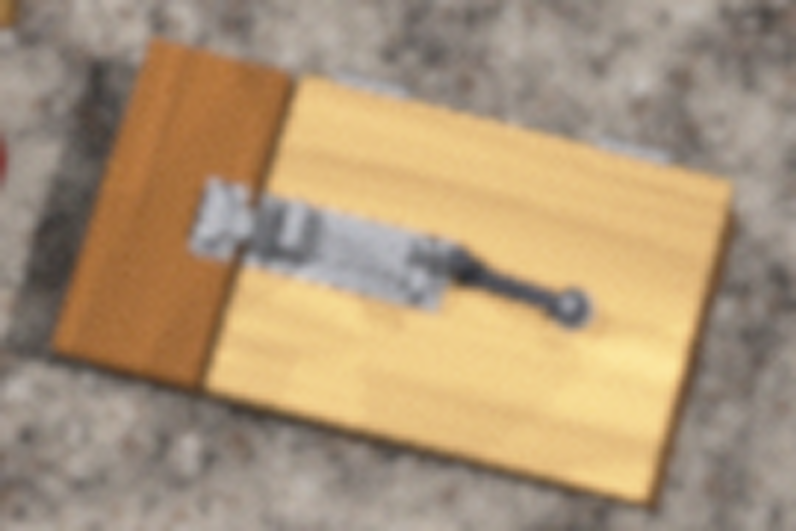

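View pics/sc.png

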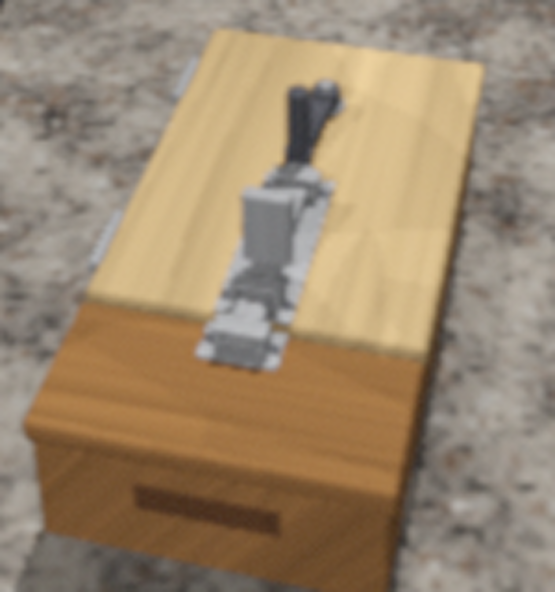

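Run:
```python
from h import *
from plant import ctrl, snapshot
from scipy.optimize import least_squares
t=snapshot("top");s=snapshot("side")
f=lambda p,k,o:(np.array(p)+.5)/k-.5+o
tc=f([[152,40],[732,183],[655,497],[52,350]],5.9,[165,165])
sc=f([[27,432],[218,30],[483,66],[393,493]],3.7,[235,230])
L=np.array([[.085,.16],[.085,-.16],[-.085,-.16],[-.085,.16]])
pt=plane(t,tc,.08)[:,:2];ps=plane(s,sc,.08)[:,:2]
print(pt,ps)
for nm,P in (("top",pt),("side",ps),("both",np.r_[pt,ps])):
    Q=np.tile(L,(len(P)//4,1))
    def g(x):
        c,n=np.cos(x[2]),np.sin(x[2]);return (Q@np.array([[c,n],[-n,c]])+x[:2]-P).ravel()
    r=least_squares(g,[.5,.3,0]); print(nm,r.x,r.fun.round(4))
x=r.x;c,n=np.cos(x[2]),np.sin(x[2])
B=lambda a,b,z:np.r_[np.array([[c,-n],[n,c]])@[a,b]+x[:2],z]
pts=np.array([B(0,-.098,.08),B(0,-.098,.1),B(0,-.043,.132),B(0,-.043,.09),B(0,.045,.133),B(0,.045,.09)])
print(pts)
for s_,o,k,nm in((t,[165,165],5.9,"tc"),(s,[235,230],3.7,"sc")):
    im=cv2.imread(f"pics/{nm}.png")
    for i,p in enumerate((proj(s_,pts)-o+.5)*k-.5): cv2.drawMarker(im,tuple(int(v) for v in p),(0,0,255) if i%2 else (0,255,0),0,12,1)
    cv2.imwrite(f"pics/{nm}1.png",im)
```

```text
[[0.58696856 0.45892117]
 [0.5104805  0.14839363]
 [0.34390939 0.18481868]
 [0.41920692 0.50097815]] [[0.58782234 0.46898644]
 [0.5112082  0.15546986]
 [0.34475636 0.19676638]
 [0.42307677 0.50402652]]
top [ 0.46514134  0.32327791 -0.23607022] [-0.0018  0.     -0.0001 -0.0006  0.0012  0.0028  0.0007 -0.0023]
side [ 0.46671592  0.3313123  -0.2406114 ] [-0.0004 -0.0025 -0.0001  0.0002  0.0013 -0.0006 -0.0008  0.0029]
both [ 0.46592863  0.3272951  -0.23833131] [-0.0007  0.0038  0.0003  0.0034  0.0016  0.0071  0.0019  0.0019 -0.0015
 -0.0063 -0.0005 -0.0037  0.0008 -0.0049 -0.002  -0.0012]
[[0.44279265 0.23206524 0.08      ]
 [0.44279265 0.23206524 0.1       ]
 [0.45577713 0.28551057 0.132     ]
 [0.45577713 0.28551057 0.09      ]
 [0.47655229 0.3710231  0.133     ]
 [0.47655229 0.3710231  0.09      ]]
```

View pics/tc1.png

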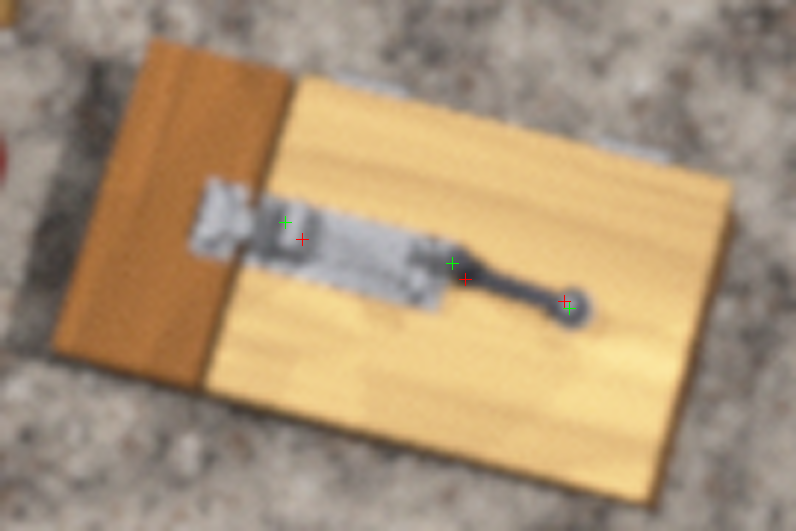

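View pics/sc1.png

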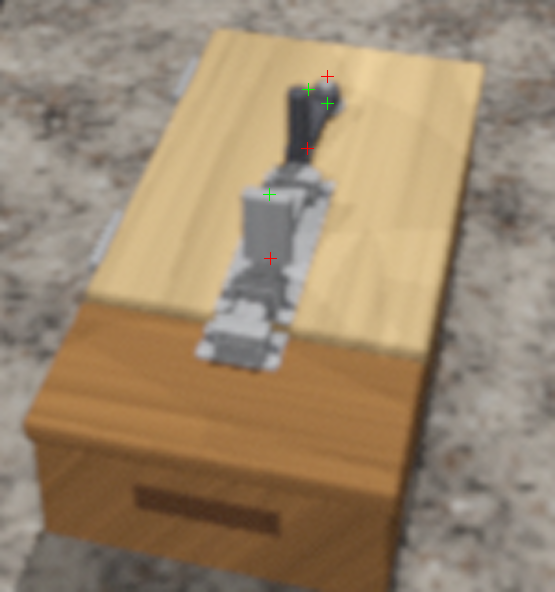

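The box is at about (0.466, 0.325), yaw −0.238 rad. In the top view, the peg top is near pixel (242,209) and the plate near (214,202). The two fixed cameras differ by about 8 mm in y, so I'll refine with the wrist camera from a viewpoint close in.

```bash
python3 -m pendant '[[0.01,0.01,-0.03,0,0,0,1],[0.04,0.04,-0.05,0,0,0,0.5],[0.08,0.08,-0.05,0,0,0,0],[0.12,0.12,-0.05,0,0,0,-1],[0.16,0.16,-0.05,0,0,0,-1],[0.20,0.20,-0.05,0,0,0,-1],[0.24,0.24,-0.05,0,0,0,-1],[0.27,0.27,-0.05,0,0,0,-1],[0.29,0.29,-0.05,0,0,0,-1],[0.295,0.29,-0.05,0,0,0,-1],[0.295,0.29,-0.05,0,0,0,-1]]'
python3 - <<'E'
from h import *
from plant import ctrl, snapshot
import pickle
o=ctrl.get_obs();s=snapshot("wrist");pickle.dump((o,s),open("w1.pkl","wb"))
cv2.imwrite("pics/w1.png",s["image"]); print(o["tool_pos"],o["orientation"],o["joint_pos"],o["force"],o["clock"])
E
```

```text
clock: 1.72
tool_pos: [0.3803, 0.3015, 0.24]
orientation: [-180.0, -0.0, -14.2]
force: [-0.9, -0.4, -0.9]
opening: 0.0009
[0.38033477 0.30150279 0.24003925] [-1.79980217e+02 -2.72146937e-03 -1.41822207e+01] [ 6.16803232e+01  5.32317250e-01 -1.77832477e+01 -2.31034385e-03
 -7.16645860e+01  1.41381829e+01] [-0.89411842 -0.39489201 -0.91192634] 1.725
```

View pics/w1.png

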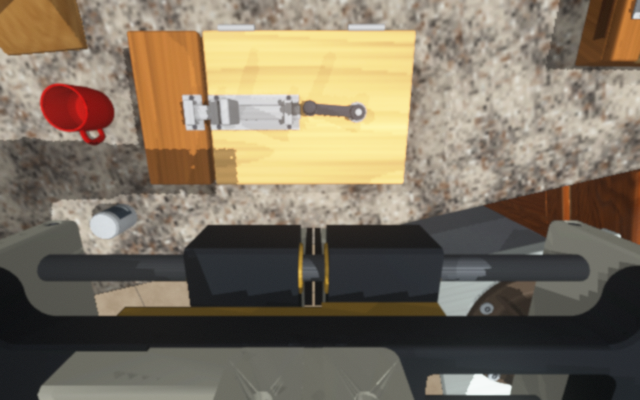

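Run:
```python
from h import *
import pickle
o,s=pickle.load(open("w1.pkl","rb"));T=tool(o)
a=cv2.resize(s["image"][80:145,170:380],None,fx=3.8,fy=3.8,interpolation=cv2.INTER_CUBIC);cv2.imwrite("pics/w1c.png",a)
C=[[128,31],[415,30],[404,184],[149,184]]
print(plane(s,C,.08,T)); print("pivot",plane(s,[[358,112]],.095,T),"pegtop",plane(s,[[309,107]],.132,T))
```

```text
[[0.58807203 0.46032075 0.08      ]
 [0.51117349 0.15250969 0.08      ]
 [0.34143086 0.19266623 0.08      ]
 [0.42078369 0.50624021 0.08      ]]
pivot [[0.44183679 0.233565   0.095     ]] pegtop [[0.45944719 0.28598392 0.132     ]]
```

View pics/w1c.png

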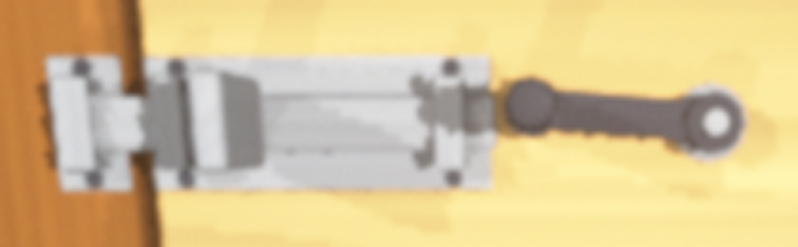

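The wrist view shows the peg top at (309.5,106), the pivot at (358,112) and the plate at about (224,111). The peg–pivot distance comes out at 55.3 mm, which matches. The tool yaw is already aligned with the box, so I'll lower the shut fingers on the far side of the peg.

```bash
python3 -m pendant '[[0.05,-0.004,0,0,0,0,-1],[0.1,-0.004,0,0,0,0,-1],[0.112,-0.004,0,0,0,0,-1],[0.112,-0.004,0.04,0,0,0,-1],[0.112,-0.004,0.08,0,0,0,-1],[0.112,-0.004,0.11,0,0,0,-1],[0.112,-0.004,0.13,0,0,0,-1],[0.112,-0.004,0.138,0,0,0,-1],[0.112,-0.004,0.138,0,0,0,-1]]'
python3 - <<'E'
from h import *
from plant import ctrl, snapshot
for n in("side","wrist"):
    s=snapshot(n);im=s["image"]
    if n=="side": im=cv2.resize(im[200:400,200:450],None,fx=3,fy=3,interpolation=cv2.INTER_CUBIC)
    cv2.imwrite(f"pics/{n}2.png",im)
E
```

```text
clock: 2.9
tool_pos: [0.4894, 0.2783, 0.1019]
orientation: [180.0, 0.0, -14.1]
force: [-1.1, 0.5, 0.6]
opening: 0.0006
```

View pics/side2.png

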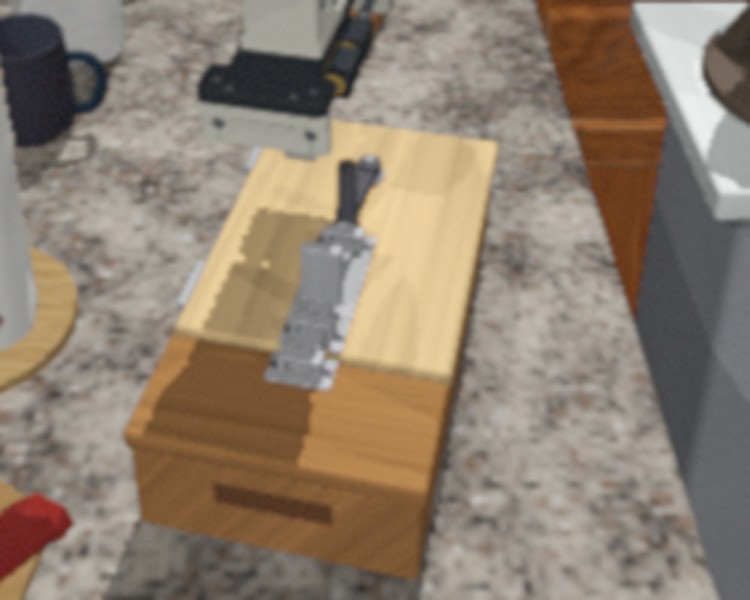

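View pics/wrist2.png

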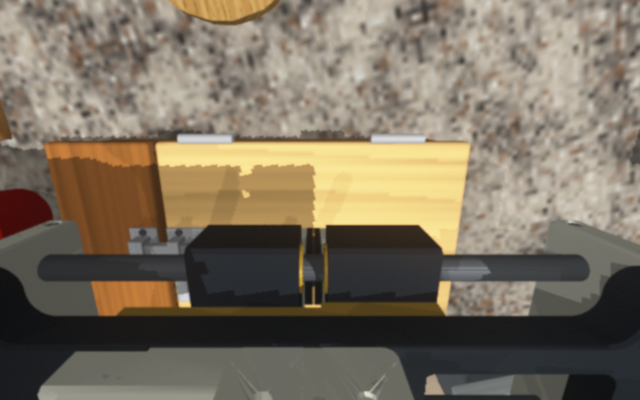

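Run:
```python
from h import *
from plant import ctrl, snapshot
s=snapshot("side");T=tool(ctrl.get_obs())
P=[(T@[x,y,z,1])[:3] for x,y,z in [(0,0,0),(0,0,-.05),(0,0,-.1),(0,.03,-.066),(0,-.03,-.066),(0,-.0965,-.066),(0,.0965,-.066)]]
print((proj(s,P)-[200,200])*3)
w=snapshot("wrist");print(proj(w,P,T)[:4])
```

```text
[[304.15236649 188.77766983]
 [302.87803789 130.39762143]
 [301.52315331  68.32711066]
 [313.77734415  86.42410346]
 [290.3684064  137.13125449]
 [260.44906156 201.94089061]
 [336.50073461  37.2019472 ]]
[[313.41157519 219.01029743]
 [313.5284727  250.03668853]
 [313.74782514 308.25619245]
 [373.82283855 264.36403232]]
```

Run:
```python
from h import *
from plant import ctrl, snapshot
s=snapshot("side")
cv2.imwrite("pics/s3.png",cv2.resize(s["image"][190:290,250:350],None,fx=6,fy=6,interpolation=cv2.INTER_CUBIC))
w=snapshot("wrist")
cv2.imwrite("pics/w3.png",cv2.resize(w["image"][200:330,180:450],None,fx=2.9,fy=2.9,interpolation=cv2.INTER_CUBIC))
```

```text
(no output)
```

View pics/s3.png

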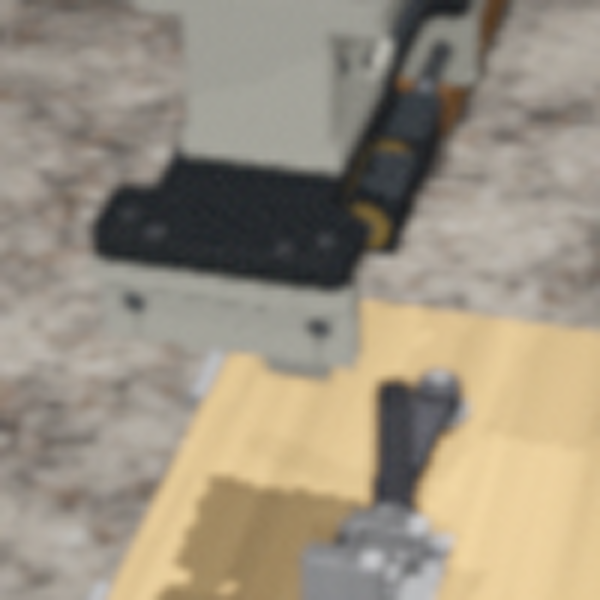

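View pics/w3.png

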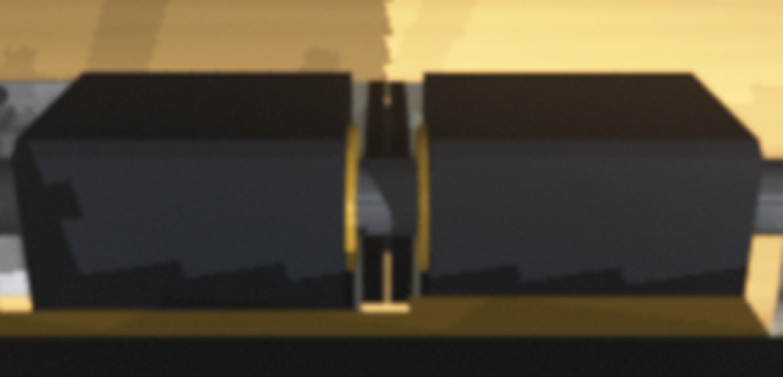

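Run:
```python
from h import *
from plant import ctrl, snapshot
w=snapshot("wrist");I=np.eye(4)
for v in (225,227.5):
    e,d=rays(w,[[313.4,v]],I)
    for x in(.012,.0095,0,-.0095): print(v,x,(e+d[0]*((x-e[0])/d[0,0])).round(4))
# block corners
e,d=rays(w,[[313.4,248]],I)
s=snapshot("side");o=ctrl.get_obs();T=tool(o)
e,d=rays(s,[[300,252.3]]);Ti=np.linalg.inv(T)
e2=Ti[:3,:3]@e+Ti[:3,3];d2=Ti[:3,:3]@d[0]
for y in(-.03,-.02,-.01,0,.01): print("side",(e2+d2*((y-e2[1])/d2[1])).round(4))
```

```text
225 0.012 [ 0.012  -0.0001 -0.0429]
225 0.0095 [ 0.0095 -0.0001 -0.0364]
225 0 [ 0.     -0.     -0.0119]
225 -0.0095 [-0.0095  0.      0.0127]
227.5 0.012 [ 0.012  -0.0001 -0.0467]
227.5 0.0095 [ 0.0095 -0.0001 -0.0404]
227.5 0 [ 0.     -0.     -0.0165]
227.5 -0.0095 [-0.0095  0.      0.0075]
side [-0.006  -0.03   -0.0513]
side [-0.0031 -0.02   -0.0433]
side [-0.0002 -0.01   -0.0353]
side [ 0.0027  0.     -0.0273]
side [ 0.0055  0.01   -0.0194]
```

Both camera views suggest the fingertips end about 25 mm short of the nominal TCP. I'll probe down gently over bare lid here to see which is true.

```bash
python3 -m pendant '[[0,0,0.005,0,0,0,-1],[0,0,0.01,0,0,0,-1],[0,0,0.01,0,0,0,-1]]'; python3 -m pendant '[[0,0,0.003,0,0,0,-1],[0,0,0.006,0,0,0,-1],[0,0,0.006,0,0,0,-1]]'; python3 -m pendant '[[0,0,0.002,0,0,0,-1],[0,0,0.003,0,0,0,-1],[0,0,0.003,0,0,0,-1]]'
```

```text
clock: 3.68
tool_pos: [0.4893, 0.2774, 0.0912]
orientation: [179.9, 0.0, -14.2]
force: [1.1, -0.6, -0.6]
opening: 0.0006
clock: 4.05
tool_pos: [0.4896, 0.2776, 0.0856]
orientation: [180.0, 0.0, -14.1]
force: [1.0, 0.9, 0.9]
opening: 0.0004
clock: 4.42
tool_pos: [0.4897, 0.2777, 0.0829]
orientation: [180.0, 0.0, -14.1]
force: [-1.0, 0.4, -0.4]
opening: 0.0002
```

```bash
python3 -m pendant '[[0,0,0.002,0,0,0,-1],[0,0,0.003,0,0,0,-1],[0,0,0.003,0,0,0,-1]]'; python3 -m pendant '[[0,0,0.002,0,0,0,-1],[0,0,0.002,0,0,0,-1]]'
python3 - <<'E'
from h import *
from plant import ctrl, snapshot
s=snapshot("side");t=snapshot("top")
a=cv2.resize(s["image"][190:290,250:350],None,fx=4,fy=4,interpolation=cv2.INTER_CUBIC)
b=cv2.resize(t["image"][165:265,190:290],None,fx=4,fy=4,interpolation=cv2.INTER_CUBIC)
cv2.imwrite("pics/s4.png",np.hstack([a,b]))
E
```

```text
clock: 4.8
tool_pos: [0.4897, 0.2777, 0.0798]
orientation: [180.0, 0.0, -14.1]
force: [0.1, -0.6, -0.5]
opening: 0.0007
clock: 5.05
tool_pos: [0.4896, 0.2777, 0.0778]
orientation: [180.0, 0.0, -14.1]
force: [0.0, -0.3, 0.0]
opening: 0.0005
```

View pics/s4.png

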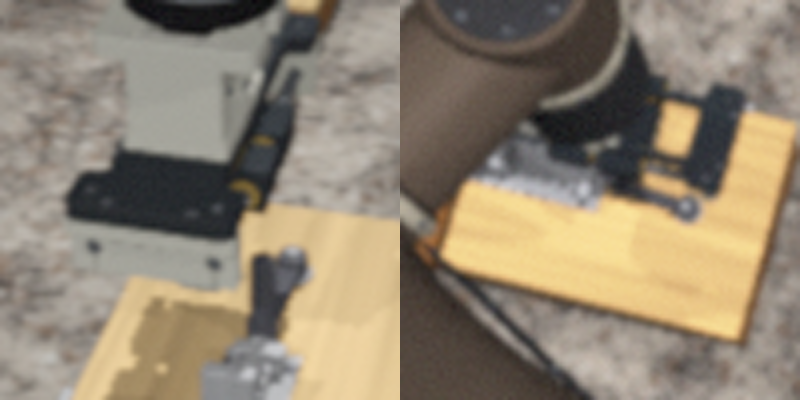

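There was no contact even with the TCP 2 mm below the lid plane. So the real tips sit about 25 mm behind the nominal TCP, which puts them roughly 20–25 mm above the lid now. That is the height I wanted, so I'll push the keeper in an arc.

```bash
python3 -m pendant '[[-0.008,-0.001,0,0,0,0,-1],[-0.0145,-0.001,0,0,0,0,-1],[-0.025,0,0,0,0,0,-1],[-0.035,0.0015,0,0,0,0,-1],[-0.0425,0.005,0,0,0,0,-1],[-0.0495,0.0085,0,0,0,0,-1],[-0.055,0.013,0,0,0,0,-1],[-0.06,0.0175,0,0,0,0,-1],[-0.066,0.0265,0,0,0,0,-1],[-0.069,0.0315,0,0,0,0,-1],[-0.069,0.0315,0,0,0,0,-1]]'
python3 - <<'E'
from h import *
from plant import ctrl, snapshot
s=snapshot("side");t=snapshot("top")
a=cv2.resize(s["image"][190:290,250:350],None,fx=4,fy=4,interpolation=cv2.INTER_CUBIC)
b=cv2.resize(t["image"][165:265,190:290],None,fx=4,fy=4,interpolation=cv2.INTER_CUBIC)
cv2.imwrite("pics/s5.png",np.hstack([a,b]))
E
```

```text
clock: 6.52
tool_pos: [0.415, 0.2624, 0.078]
orientation: [179.9, -0.0, -14.1]
force: [6.5, -3.7, 0.5]
opening: 0.0005
```

View pics/s5.png

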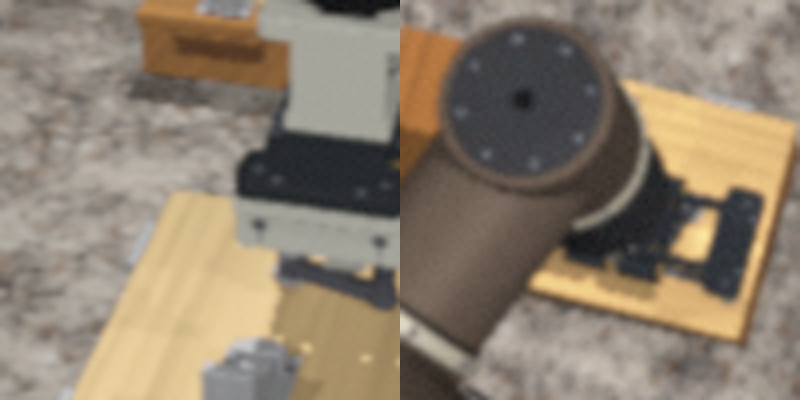

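```bash
python3 -m pendant '[[0.012,0,0,0,0,0,-1],[0.012,0,0,0,0,0,-1],[0.012,0,-0.05,0,0,0,-1],[0.012,0,-0.1,0,0,0,0],[-0.02,-0.03,-0.14,0,0,0,0],[-0.05,-0.06,-0.16,0,0,0,0],[-0.05,-0.06,-0.16,0,0,0,0],[-0.05,-0.06,-0.16,0,0,0,0]]'
python3 - <<'E'
from h import *
from plant import ctrl, snapshot
import pickle
o=ctrl.get_obs();s=snapshot("wrist");pickle.dump((o,s),open("w6.pkl","wb"))
print(o["tool_pos"],o["orientation"],o["opening"])
cv2.imwrite("pics/w6.png",s["image"])
E
```

```text
clock: 7.62
tool_pos: [0.3806, 0.334, 0.2372]
orientation: [179.9, 0.1, -14.1]
force: [0.7, -0.4, -0.7]
opening: 0.0421
[0.38062663 0.3339882  0.23721539] [ 1.79927118e+02  5.55575620e-02 -1.41132286e+01] 0.04211603807094203
```

View pics/w6.png

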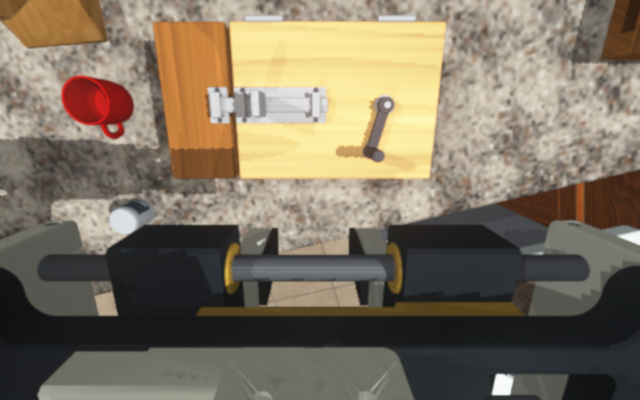

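The keeper now lies almost square to the bolt, with its pivot at (386,104) and peg at (374,155), so it is well clear. Next I'll locate the plate, near (252,104).

Run:
```python
from h import *
import pickle
o,s=pickle.load(open("w6.pkl","rb"));T=tool(o);Ti=np.linalg.inv(T)
cv2.imwrite("pics/w6c.png",cv2.resize(s["image"][75:170,195:405],None,fx=3.8,fy=3.8,interpolation=cv2.INTER_CUBIC))
P=plane(s,[[252,104],[255,104]],.133,T)
peg=plane(s,[[374,155.5]],.132,T);pv=plane(s,[[386,103.5]],.095,T)
for p in np.r_[P,peg,pv]: print(p.round(4),(Ti@np.r_[p,1])[:3].round(4))
d=(peg-pv)[0];print("angle a from box y",np.degrees(np.arctan2(d[1],d[0]))-90+13.9)
```

```text
[0.476  0.3725 0.133 ] [ 0.0832 -0.0608  0.1041]
[0.4753 0.3696 0.133 ] [ 0.0832 -0.0578  0.1041]
[0.3961 0.2646 0.132 ] [0.0321 0.0634 0.1053]
[0.4434 0.2341 0.095 ] [0.0853 0.0814 0.1422]
angle a from box y 71.0793615144926
```

View pics/w6c.png

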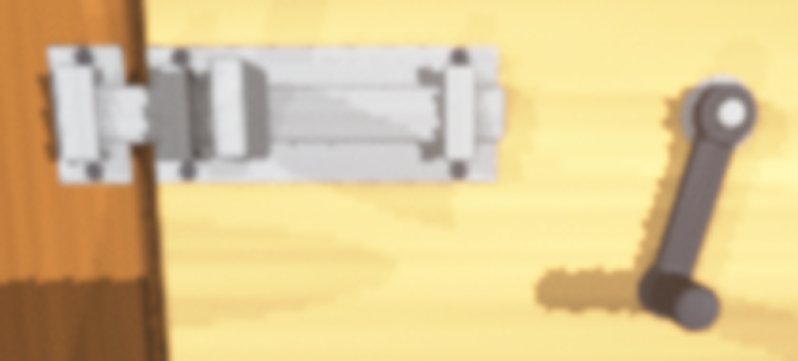

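```bash
python3 -m pendant '[[0.05,-0.035,0,0,0,0,0],[0.084,-0.058,0.01,0,0,0,0],[0.084,-0.058,0.05,0,0,0,0],[0.084,-0.058,0.09,0,0,0,0],[0.084,-0.058,0.12,0,0,0,0],[0.084,-0.058,0.145,0,0,0,0],[0.084,-0.058,0.158,0,0,0,0],[0.084,-0.058,0.158,0,0,0,0]]'
python3 - <<'E'
from h import *
from plant import ctrl, snapshot
s=snapshot("side");t=snapshot("wrist")
a=cv2.resize(s["image"][210:310,250:350],None,fx=4,fy=4,interpolation=cv2.INTER_CUBIC)
b=cv2.resize(t["image"][180:320,220:420],None,fx=2,fy=400/140,interpolation=cv2.INTER_CUBIC)
cv2.imwrite("pics/s7.png",np.hstack([a,b]))
E
```

```text
clock: 8.68
tool_pos: [0.4768, 0.369, 0.0789]
orientation: [179.9, 0.1, -14.2]
force: [-0.3, 0.3, 0.5]
opening: 0.044
```

View pics/s7.png

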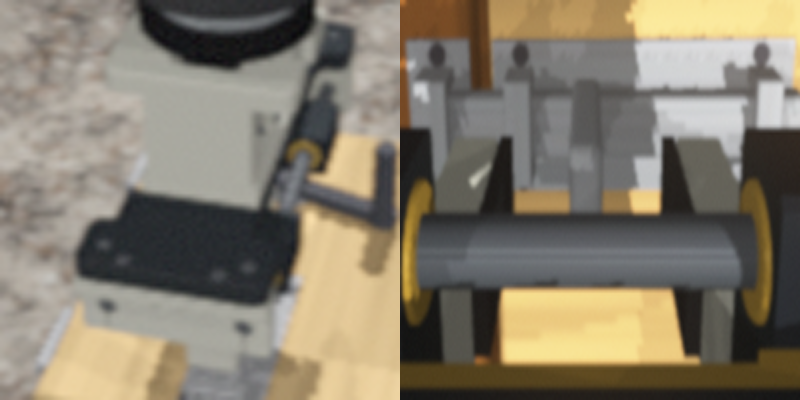

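The plate stands midway between the fingers, with no contact. I'll drag it back now.

```bash
python3 -m pendant '[[0,0.008,0,0,0,0,0],[0,0.015,0,0,0,0,0],[0,0.02,0,0,0,0,0],[0,0.026,0,0,0,0,0],[0,0.032,0,0,0,0,0],[0,0.038,0,0,0,0,0],[0,0.043,0,0,0,0,0],[0,0.048,0,0,0,0,0],[0,0.052,0,0,0,0,0],[0,0.055,0,0,0,0,0],[0,0.055,0,0,0,0,0]]'
python3 - <<'E'
from h import *
from plant import ctrl, snapshot
t=snapshot("wrist")
cv2.imwrite("pics/w8.png",cv2.resize(t["image"][180:320,220:420],None,fx=3,fy=3,interpolation=cv2.INTER_CUBIC))
E
```

```text
clock: 10.15
tool_pos: [0.4633, 0.3163, 0.0798]
orientation: [180.0, 0.0, -14.2]
force: [1.5, 1.3, 1.5]
opening: 0.0441
```

View pics/w8.png

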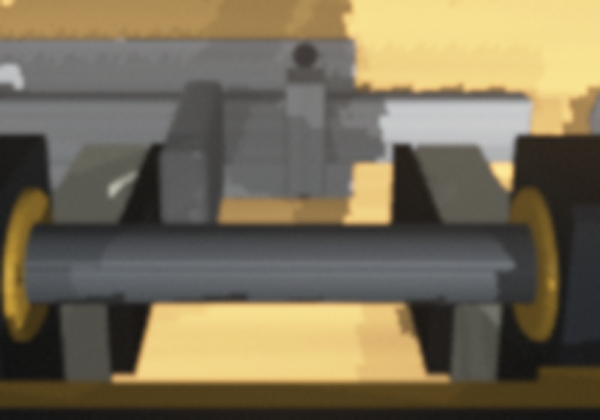

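The plate is against the trailing finger and the bolt tail now sticks out past its rear guide. I'll push 3 mm further to feel for the stop, back off, then lift.

```bash
python3 -m pendant '[[0,0.0015,0,0,0,0,0],[0,0.003,0,0,0,0,0],[0,0.003,0,0,0,0,0]]'; python3 -m pendant '[[0,-0.01,0,0,0,0,0],[0,-0.015,0,0,0,0,0],[0,-0.015,0,0,0,0,0],[0,-0.015,-0.05,0,0,0,0],[0,-0.015,-0.1,0,0,0,0],[-0.04,-0.015,-0.14,0,0,0,0],[-0.084,-0.015,-0.16,0,0,0,0],[-0.084,-0.015,-0.16,0,0,0,0],[-0.084,-0.015,-0.16,0,0,0,0]]'
python3 - <<'E'
from h import *
from plant import ctrl, snapshot
o=ctrl.get_obs();s=snapshot("wrist");T=tool(o)
print(o["tool_pos"],o["force"],o["clock"])
cv2.imwrite("pics/w9.png",s["image"]);cv2.imwrite("pics/t9.png",snapshot("top")["image"])
E
```

```text
clock: 10.58
tool_pos: [0.4633, 0.3161, 0.0797]
orientation: [-179.8, -0.0, -14.1]
force: [2.4, 10.0, -4.0]
opening: 0.0442
clock: 11.7
tool_pos: [0.3847, 0.3486, 0.2397]
orientation: [180.0, 0.0, -14.1]
force: [-0.4, -0.5, -1.1]
opening: 0.0436
[0.38465297 0.34862118 0.23974276] [-0.37780594 -0.48881617 -1.13118912] 11.7
```

View pics/w9.png

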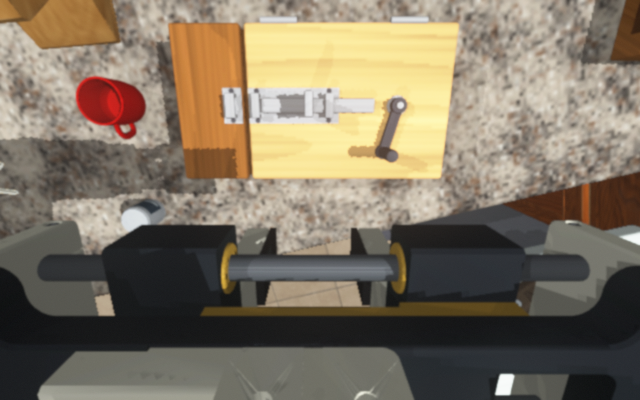

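View pics/t9.png

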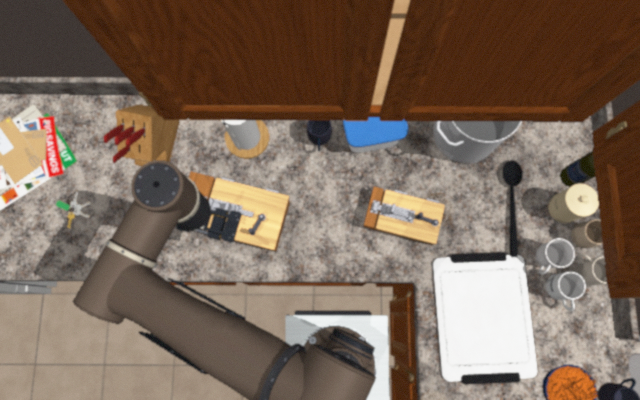

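The wrist view shows the plate at about (309,103), next to the rear guide. The bolt is out of the staple at (232,105), and the keeper is swung aside with its peg at (388,155). The small box looks unchanged and the arm is clear, so I'm handing in.

Run:
```python
from plant import ctrl
print(ctrl.close_job())
```

```text
the job is handed in; nothing more can be done
None
```

The larger box is unlatched and the job was handed in at about 11.7 s. I first swung its keeper aside by pushing the peg with the shut fingers. I then drew the bolt back by its thumb plate with the half-open fingers until it met its stop (about 10 N, no further movement).

**Last checks:**
- **Keeper:** it measured about 1.33 rad before I drew the bolt, and looks unchanged in the final wrist picture (0.7 rad needed).
- **Bolt:** it is visibly out of the staple and drawn close to its full 40 mm, judging by the finger travel.
- **Small box:** it looks untouched in the final top view. I judged this by eye and did not measure it.
- **Arm:** it stood clear of everything, with a force reading of about 1 N.

**Disagreements:**
- **Fingertips:** the real tips sit about 25 mm behind the stated TCP. Both camera views suggested this, and lowering the TCP 2 mm below the lid plane met nothing. I set the working heights to allow for it.
- **Fixed cameras:** the top and side views disagreed by about 8 mm in y, so I used the wrist camera for positions.

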